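# Put the ground parts back in their foam cut-outs

## Task

Grinding is finished: put the four parts away in the foam blocks on the bench, each lying flat on the floor of the cut-out that matches its shape and size: the long tool bit in the long slot, the short tool bit in the short slot, the round collar in the round cut-out and the hexagon nut in the hexagonal one. Let go of them all and leave the tin and the tape measure where they are.

Things in the scene. Friction and masses are not known exactly. Their poses are not given: they have to be found in the camera images.
- long_bit: Lathe tool bit: a square bar with a blue shank and a bare steel cutting tip at its +x end, lying on the bench; 96 mm long (along its x), 22 mm wide (y), 22 mm high (z), about 340 g. Grip it across y at mid-length. Origin: centre of the underside; z up.
- short_bit: Lathe tool bit: a square bar with a blue shank and a bare steel cutting tip at its +x end, lying on the bench; 60 mm long (along its x), 22 mm wide (y), 22 mm high (z), about 210 g. Grip it across y at mid-length. Origin: centre of the underside; z up.
- collar: Plain round steel spacer collar lying flat: outside diameter 52 mm, bore 30 mm, 22 mm high, about 240 g. Origin: centre of the underside, on its axis; z up along the axis.
- nut: Large steel hexagon nut lying flat: 36 mm across flats, 41.6 mm across corners, 22 mm high, bore 21 mm, about 110 g. Its x axis is square to a pair of flats (flats also at every 60 degrees). Origin: centre of the underside, on its axis; z up.
- long_foam: Foam block for the long tool bit. Black foam, yellow floor in the cut-out, fixed to the bench. Block 140 x 60 mm with a slot 116 mm (along its x) x 36 mm (y); the bit goes in lengthwise, either way round. Block 9 mm high; floor of the cut-out 3 mm above the bench (6 mm deep), where the part's underside rests. Origin: centre of the block's underside, below the centre of the cut-out; z up.
- short_foam: Foam block for the short tool bit. Black foam, yellow floor in the cut-out, fixed to the bench. Block 104 x 60 mm with a slot 80 mm (along its x) x 36 mm (y); the bit goes in lengthwise, either way round. Block 9 mm high; floor of the cut-out 3 mm above the bench (6 mm deep), where the part's underside rests. Origin: centre of the block's underside, below the centre of the cut-out; z up.
- round_foam: Foam block for the collar. Black foam, yellow floor in the cut-out, fixed to the bench. Block 90 x 90 mm with one round cut-out 66 mm in diameter. Block 9 mm high; floor of the cut-out 3 mm above the bench (6 mm deep), where the part's underside rests. Origin: centre of the block's underside, below the centre of the cut-out; z up.
- hex_foam: Foam block for the nut. Black foam, yellow floor in the cut-out, fixed to the bench. Block 83 x 75 mm with a hexagonal cut-out 50 mm across flats (one pair of flats square to its y axis); the nut fits at any angle. Block 9 mm high; floor of the cut-out 3 mm above the bench (6 mm deep), where the part's underside rests. Origin: centre of the block's underside, below the centre of the cut-out; z up.
- grease_tin: Bystander: flat round steel tin with a white lid, 80 mm across, 36 mm high, on the far side of the foam blocks. Origin: centre of the underside. To be left alone.
- tape: Bystander: yellow and black tape measure, 70 x 40 mm, 50 mm high, on the far side of the foam blocks. Origin: centre of the underside. To be left alone.
Things that resemble listed ones, but are neither listed nor needed, are in the scene too. What is shaped like the nut but green is not meant.

How it is judged (in metres and radians):
At the end, for the whole second after the job is handed in: Each of the four parts lies flat on the floor of its own foam cut-out (within 13 mm of the centre of the cut-out, underside 1 to 5.5 mm above the bench, tilted less than 0.1 rad) and is at rest (horizontal distance between long_bit and long_foam below 0.013 m and z of long_bit in the frame of long_foam between 0.001 and 0.0055 m and angle between each of long_bit, short_bit, collar, nut's own z axis and vertical below 0.1 rad and linear speed of each of long_bit, short_bit, collar, nut below 0.01 m/s and horizontal distance between short_bit and short_foam below 0.013 m and z of short_bit in the frame of short_foam between 0.001 and 0.0055 m and horizontal distance between collar and round_foam below 0.013 m and z of collar in the frame of round_foam between 0.001 and 0.0055 m and horizontal distance between nut and hex_foam below 0.013 m and z of nut in the frame of hex_foam between 0.001 and 0.0055 m); the robot touches nothing.
It fails at once if the tin or the tape measure is moved by more than 20 mm (distance of any of grease_tin, tape from where it was at the start of the episode above 0.02 m).
It also fails if it takes over 122 s, if anything falls off the work surface, if the arm or the gripper's body presses on something with over 40 N, if the wrist force passes 120 N, or if a joint passes its speed limit or range.

## Robot

A 6-joint arm with a two-finger parallel gripper is mounted at the origin on the work surface. World frame = base frame: x ahead of the robot, y to its left, z up, the work surface at z = 0. Lengths are in m, angles in degrees, forces in N, time in s.
With the tool pointing down it reaches from about 0.4 to 0.825 m from the base axis. Payload 7 kg.
Tool frame: the origin (TCP) lies at the very end of the fingers, on their centre line; the grasp point (between the pads) lies 19 mm behind it (r.hold_point_z is the distance from the TCP to the grasp point, in m); x points along the fingers, y is the direction in which the jaws open and shut, and the axes are right-handed (so a half turn about x gives the same grasp; the last joint's range is limited). The gripper opens to 88 mm and grips with 3 to 60 N. Pads are 19 mm wide; open, the fingers measure 130 mm over their backs; the gripper's body (78 mm by 193 mm) begins 47 mm behind the grasp point.
Start: joints at [-55.686, 20.546, 0.682, 0, -70.136, -16.507], TCP at [0.206, -0.643, 0.189] pointing down, gripper open.
Joint ranges: [-176.03, 176.03], [-82.01, 121.73], [-58.28, 71.71], [-173.87, 95.51], [-174.79, -0.11], [-173.66, 173.66]. Speed limits (degrees/s): [136.94, 136.94, 172.46, 180, 180, 180].

## Interface

Orientations are given as [roll, pitch, yaw] about the fixed x, y, z axes, in that order (R = Rz(yaw) Ry(pitch) Rx(roll)).
In Python, from plant import r gives the robot as it stands. The module is installed in compiled form; this text tells all that it offers.
- The arm moves only by the shell command python3 -m creep 'ROWS' [FORCE]. ROWS is JSON, a list of rows, each a list of 7 numbers: the turn, a rotation vector about the tool's x, y, z in rad, then the shift along the tool's x, y, z in cm, then the opening in per cent of the stroke, from 0 (shut) to 100 (fully open). In form: [[rx, ry, rz, x, y, z, fingers], ...]. A call has 1 to 8 rows; each row shifts and turns the commanded pose from where the row before left it, along the tool's axes as they then stand; what a row does not reach is not made up. A row lasts 1/10 s, in which the tool goes at most 50 mm and 8.59 degrees, less where a joint would pass 70% of its speed; a pose out of reach is approached as far as the arm can. A call is refused whole if a number of a shift passes 5 or a number of a turn 0.15, either way. A call with a gripper value outside its range is refused whole. The fingers move at their own pace and stop on an object; FORCE is the grip in N (left out, the last holds). Time passes only in rows, so rows that do not move let the fingers close. It gives the time, the measured TCP pose, the force and the opening at its end, in the units of the state.
- r.get_state(): the state, without advancing time (a new reading comes with each control period).
- r.capture(name): name is "side" or "top" or "wrist"; returns (picture, depth): 400x640x3 uint8, blue, green, red; 400x640 float32, m along the optical axis (not along the pixel's ray), 0 where there is no reading.
- r.camera_info(name): a dict with "fovy" (degrees; the focal length in pixels is half the picture's height over the tangent of half this angle, whatever the lens; pixels are square), "cx", "cy" (the principal point, pixels), "camera_from_world" (4x4, takes a point from world to camera coordinates). Camera axes: x right, y down, z forward; pixel columns grow to the right and rows downward; lengths in m; the calibration is good to about 2 mm. The wrist camera is an equidistant fisheye: a pixel r from the principal point sees the ray r / f radians off the axis. A picture is of the moment at which its call begins: read the wrist's pose just before it. camera_info takes no time and is no camera call; for the wrist camera it gives the pose at the moment of the call.
- r.close_job(): hands the job in, once; it reports no verdict.
Trained networks look in the newest picture that a camera, given by its name, has taken for a name from the list of things; names that differ only in an ending like _2 or _b are one class to them, and where a whole thing is asked for, a point or a joint stands for the part that bears it (a point fixed in the world has none). Each returns a list of dicts, best first, with "score" (0 to 1); they miss things now and then, are a little off and sometimes report something else, mostly with a low value. They report only what shows in the picture. A call takes as long as a camera call. They do not tell look-alikes from the thing itself.
- r.look_for(query, camera): "rect" ([left, top, right, bottom] in pixels, round what is visible of it).
- r.masks_of(query, camera): "pixels" (400x640 bool, what is visible of it) and "rect" ([left, top, right, bottom] in pixels, round what is visible of it).
The state is a dict: "time_s": time; "joints": joint angles; "qd": joint speeds; "joint_torque": joint torques, N m; "tcp_pos": TCP position; "eef_rot": TCP orientation; "contact_force": force on the tool from outside, world axes, zero at the start; "moment": the same for the moment, N m; "gripper_width": finger opening in m.
Only numpy, scipy, OpenCV 4.12 (cv2) and the standard library are available. Lean on these libraries where they do the work, as an engineer would, in place of code of your own. Each camera call takes 0.05 s, during which the arm holds its last target. There are 200 camera calls.

## Working session

There is one attempt and no reset: what is moved stays moved. The work goes in short steps, Python scripts to look and compute and a shell command to move; the robot and the scene stay as the last step left them, time stands still between calls to the robot, and variables do not carry over. Pictures are saved under pics/ and viewed, about 12 in all and at most 16, crops included, and the job is handed in when it is done.

```bash
mkdir -p pics
cat > h.py <<'E'
import numpy as np, cv2
from plant import r
from scipy.spatial.transform import Rotation as R
def info(n):
    i=r.camera_info(n); return 200/np.tan(np.radians(i['fovy'])/2),i['cx'],i['cy'],np.array(i['camera_from_world'])
def world(n,u,v,z=None,d=None,I=None):
    f,cx,cy,T=I or info(n); u=np.asarray(u,float);v=np.asarray(v,float)
    a,b=(u-cx)/f,(v-cy)/f
    if n=='wrist':
        t=np.hypot(a,b)+1e-12; k=np.tan(t)/t; a,b=a*k,b*k
    ray=np.stack([a,b,np.ones_like(a)],-1); Ti=np.linalg.inv(T)
    o=Ti[:3,3]; w=ray@Ti[:3,:3].T
    s=np.asarray(d)[...,None] if d is not None else ((z-o[2])/w[...,2])[...,None]
    return o+s*w
E
python3 - <<'E'
from h import *
s=r.get_state(); print(s)
for c in('top','side'):
    p,d=r.capture(c); cv2.imwrite(f'pics/{c}0.png',p); np.save(f'{c}0d.npy',d)
    print(c,info(c)[:3],np.linalg.inv(info(c)[3])[:3].round(3).tolist())
    for q in 'long_bit short_bit collar nut long_foam short_foam round_foam hex_foam grease_tin tape'.split():
        for m in r.masks_of(q,c)[:4]:
            k=m['pixels']&(d>0); v,u=np.nonzero(k)
            if len(u)<5: continue
            w=world(c,u,v,d=d[k]); 
            (cx,cy),sz,an=cv2.minAreaRect((w[:,:2]*1000).astype(np.float32))
            print(q,round(m['score'],2),[int(x) for x in m['rect']],'ctr',round(cx),round(cy),'sz',np.round(sz),round(an),'z',np.percentile(w[:,2],[5,50,95]).round(3))
E
```

```text
{'time_s': 0.0, 'joints': array([-5.56829825e+01,  2.05922223e+01,  6.32948208e-01, -2.03385658e-02,
       -7.01372230e+01, -1.65066694e+01]), 'qd': array([-2.89003589e-02,  2.65067397e-02,  6.74256349e-05,  6.74320737e-02,
       -1.05221432e-02,  6.30005261e-02]), 'joint_torque': array([ 9.44304229e-04, -5.82711160e+01,  2.93062592e+01,  6.99709520e+00,
        6.88963104e-03, -1.85733165e-04]), 'tcp_pos': array([ 0.20624851, -0.6421191 ,  0.18840692]), 'eef_rot': array([ 95.30107654,  89.90162642, 113.10449804]), 'contact_force': array([-0.55714256, -0.12169937,  0.72615362]), 'moment': array([-0.01916431,  0.01622749, -0.03570927]), 'gripper_width': 0.08773985395479492}
top (np.float64(366.6386401104322), 325.67785308897624, 204.11989582108373) [[0.016, -0.991, 0.13, 0.482], [-1.0, -0.019, -0.025, -0.008], [0.028, -0.13, -0.991, 0.849]]
long_bit 0.84 [189, 271, 210, 313] ctr 388 248 sz [95. 30.] 20 z [0.005 0.021 0.024]
short_bit 0.82 [265, 250, 286, 277] ctr 453 78 sz [27. 62.] 70 z [0.002 0.022 0.024]
collar 0.71 [415, 290, 440, 312] ctr 378 -262 sz [52. 53.] 63 z [0.    0.021
[... 1638 characters left out ...]
0.6 [299, 231, 320, 254] ctr 526 -82 sz [69. 37.] 36 z [-0.     0.015  0.02 ]
long_foam 0.78 [185, 159, 240, 182] ctr 518 326 sz [ 63. 159.] 16 z [-0.001  0.004  0.008]
round_foam 0.76 [341, 208, 393, 244] ctr 649 -122 sz [113.  93.] 36 z [-0.001  0.005  0.008]
round_foam 0.43 [393, 290, 459, 340] ctr 540 -349 sz [86. 75.] 22 z [-0.     0.006  0.008]
hex_foam 0.86 [392, 285, 456, 340] ctr 544 -346 sz [96. 78.] 23 z [-0.     0.006  0.008]
grease_tin 0.57 [326, 146, 360, 175] ctr 821 143 sz [156.  80.] 51 z [0.    0.029 0.034]
grease_tin 0.29 [266, 242, 289, 266] ctr 449 -74 sz [71. 44.] 56 z [-0.002  0.014  0.021]
tape 0.83 [387, 170, 417, 198] ctr 802 -79 sz [71. 38.] 6 z [0.004 0.034 0.048]
```

Run:
```python
import cv2,numpy as np
a=cv2.imread('pics/top0.png')
cv2.imwrite('pics/v1.png',cv2.resize(a[80:340,120:500],(800,547),interpolation=cv2.INTER_CUBIC))
b=cv2.imread('pics/side0.png')
cv2.imwrite('pics/v2.png',cv2.resize(b[140:360,140:470],(800,533),interpolation=cv2.INTER_CUBIC))
```

```text
(no output)
```

View pics/v1.png

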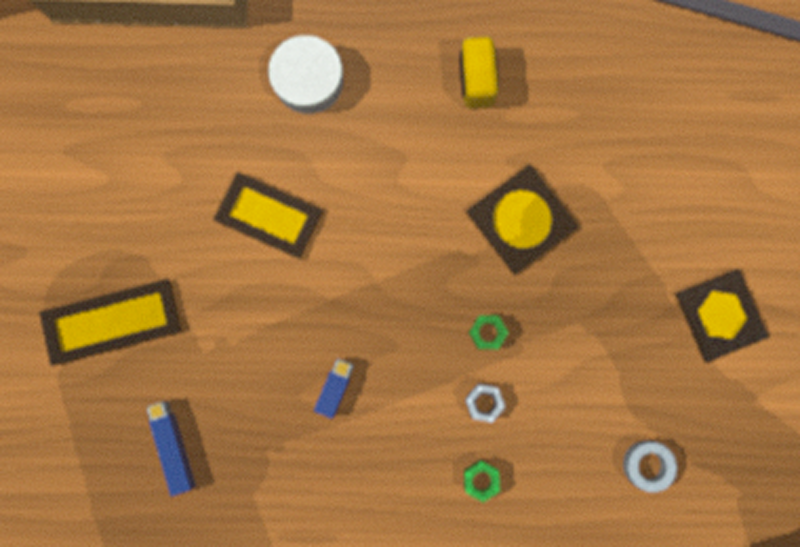

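View pics/v2.png

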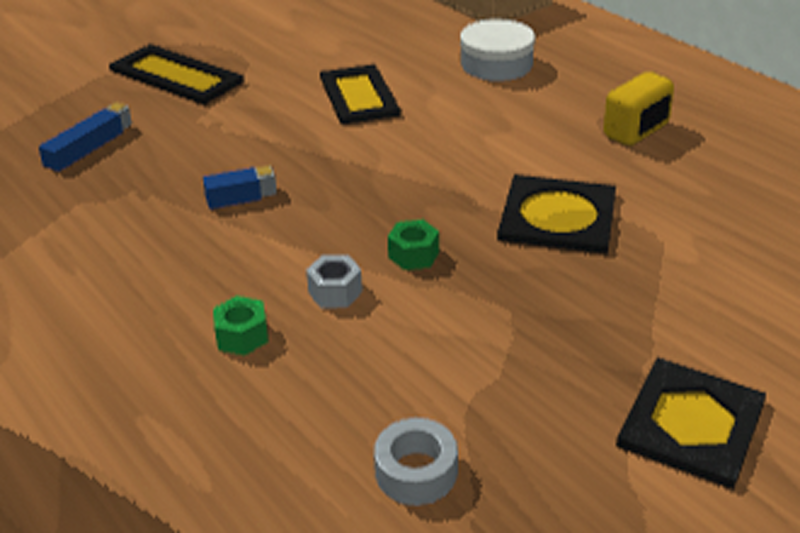

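Candidates for the nut: three hexes in the top picture, at about (352,236), (351,271) and (345,310). The middle one at (351,271) is bare steel and the other two are green. In the side picture it is at about (278,256). The foams, collar and bits are each unique. Next I'll get precise poses from both views by colour and confirm the nut in an enlarged crop.

```bash
cat > meas.py <<'E'
from h import *
def blob(mask,ctr,rad):
    n,l,st,c=cv2.connectedComponentsWithStats(mask.astype(np.uint8)); 
    k=[i for i in range(1,n) if np.hypot(*(c[i]-ctr))<rad and st[i,4]>8]
    k=max(k,key=lambda i:st[i,4]) if k else None
    return None if k is None else (l==k)
def rect(P):
    (cx,cy),(w,h),a=cv2.minAreaRect((P[:,:2]*1000).astype(np.float32))
    if w<h: w,h,a=h,w,a+90
    return f'ctr {cx:.1f} {cy:.1f} size {w:.1f}x{h:.1f} long-axis yaw {(a+90)%180-90:.1f} mean {1000*P[:,0].mean():.1f} {1000*P[:,1].mean():.1f}'
E
python3 - <<'E'
from meas import *
G={'long_bit':(388,248),'short_bit':(453,78),'collar':(378,-262),'nut':(440,-82),'long_foam':(521,322),'short_foam':(640,155),'round_foam':(645,-128),'hex_foam':(538,-350)}
vv,uu=np.mgrid[:400,:640]
for c in('top','side'):
    p=cv2.imread(f'pics/{c}0.png'); d=np.load(f'{c}0d.npy'); W=world(c,uu,vv,d=d)
    hsv=cv2.cvtColor(p,cv2.COLOR_BGR2HSV)
    for n,g in G.items():
        near=np.hypot(W[...,0]*1000-g[0],W[...,1]*1000-g[1])<75*(1 if 'foam' in n or 'long' in n else .6)
        if 'foam' in n: m=near&(d>0)&(cv2.inRange(hsv,(22,120,60),(35,255,255))>0)
        else: m=near&(d>0)&(W[...,2]>.016)
        zs=W[m][:,2]; z0=.003 if 'foam' in n else .022
        P=world(c,uu[m],vv[m],z=z0)
        print(c,n,m.sum(),'z',np.median(zs).round(4),rect(P))
        if 'foam' in n:
            k=near&(d>0)&(W[...,2]>.0045)&(p.max(2)<60)
            print('    rim z',np.median(W[k][:,2]).round(4))
p=cv2.imread('pics/top0.png'); cv2.imwrite('pics/v3.png',cv2.resize(p[225:325,320:380],(360,600),interpolation=cv2.INTER_CUBIC))
E
```

```text
top long_bit 465 z 0.0214 ctr 389.6 244.0 size 94.8x23.6 long-axis yaw 19.6 mean 388.1 243.7
top short_bit 261 z 0.0218 ctr 453.6 74.9 size 59.6x22.1 long-axis yaw -21.0 mean 452.5 75.3
top collar 309 z 0.0217 ctr 377.0 -260.6 size 50.7x50.5 long-axis yaw -46.0 mean 377.3 -260.8
top nut 167 z 0.0215 ctr 440.6 -85.2 size 39.2x35.9 long-axis yaw -44.8 mean 440.0 -85.1
top long_foam 867 z 0.0031 ctr 521.3 319.3 size 117.3x38.8 long-axis yaw -73.7 mean 521.1 319.5
    rim z 0.0084
top short_foam 555 z 0.0032 ctr 642.2 154.5 size 81.2x39.0 long-axis yaw 66.7 mean 642.2 154.7
    rim z nan
top round_foam 631 z 0.0032 ctr 642.6 -128.6 size 68.3x64.6 long-axis yaw 45.4 mean 643.8 -127.4
    rim z 0.009
top hex_foam 419 z 0.0036 ctr 539.9 -349.5 size 55.5x52.1 long-axis yaw -37.8 mean 540.1 -349.5
    rim z 0.0094
side long_bit 244 z 0.0196 ctr 388.0 235.1 size 99.2x28.2 long-axis yaw 19.3 mean 384.9 235.4
side short_bit 190 z 0.0194 ctr 451.2 67.3 size 59.2x27.4 long-axis yaw -20.7 mean 450.5 67.7
side collar 555 z 0.0197 ctr 374.6 -266.1 size 52.9x50.7 long-axis yaw 21.6 mean 374.3 -266.9
side nut 191 z 0.0192 ctr 437.4 -91.3 size 40.4x37.9 long-axis yaw -40.6 mean 438.1 -91.2
side long_foam 247 z 0.0008 ctr 523.0 319.3 size 111.0x33.3 long-axis yaw -74.0 mean 522.9 317.8
    rim z 0.0063
side short_foam 208 z 0.0007 ctr 642.9 155.8 size 75.6x36.4 long-axis yaw 67.4 mean 642.1 154.6
    rim z 0.0062
side round_foam 427 z 0.0009 ctr 644.4 -126.2 size 65.1x57.3 long-axis yaw -40.7 mean 644.5 -126.7
    rim z 0.0066
side hex_foam 589 z 0.0011 ctr 541.4 -348.3 size 53.0x44.6 long-axis yaw -40.4 mean 541.2 -348.4
    rim z 0.0068
  return _methods._mean(a, axis=axis, dtype=dtype,
  ret = ret.dtype.type(ret / rcount)
```

View pics/v3.png

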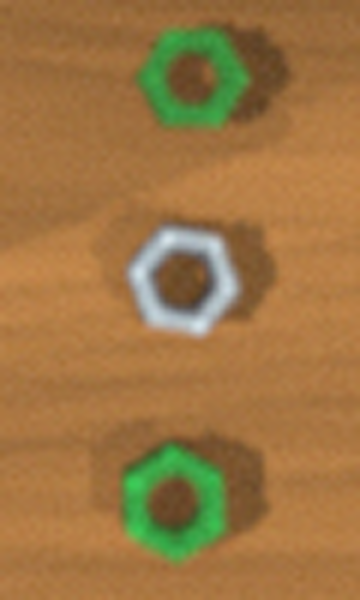

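The crop confirms that the steel nut is the middle one (crop (183,281), full picture (351,271)), with green nuts above and below it. Next is a planner that prints the turn and shifts to each target.

```bash
cat > plan.py <<'E'
import sys; from h import *
# usage: plan.py x_mm y_mm z_mm [jaw_yaw_deg]
a=[float(x) for x in sys.argv[1:]]; s=r.get_state()
ro,pi,ya=s['eef_rot']; M=R.from_euler('xyz',[ro,pi,ya],degrees=True).as_matrix()
psi=np.degrees(np.arctan2(M[1,1],M[0,1])); j=s['joints']
d=(a[3]-psi+90)%180-90 if len(a)>3 else 0
for dd in ([d,d-180*np.sign(d)] if d else [0]):
    M2=M@R.from_rotvec([-np.radians(dd),0,0]).as_matrix()
    g=M2.T@(np.array(a[:3])/1000-s['tcp_pos'])*100
    print(f'turn rx total {-np.radians(dd):.3f} rad; then shift cm x {g[0]:.2f} y {g[1]:.2f} z {g[2]:.2f}')
print('psi',round(psi,1),'xaxis',M[:,0].round(3),'j1,j6',j[[0,5]].round(1),'tcp',s['tcp_pos'].round(4),'w',round(s['gripper_width'],4),'F',s['contact_force'].round(1),'t',round(s['time_s'],2))
E
python3 plan.py 377 -260.7 100
```

```text
turn rx total -0.000 rad; then shift cm x 8.94 y 31.15 z 27.92
psi 107.8 xaxis [ 0. -0. -1.] j1,j6 [-55.7 -16.5] tcp [ 0.2064 -0.6426  0.1894] w 0.0878 F [-1.1 -0.5  0.4] t 1.1
```

```bash
python3 -m creep '[[0,0,0,0.5,3.1,2.8,100],[0,0,0,0.9,3.1,2.8,100],[0,0,0,0.9,3.1,2.8,100],[0,0,0,0.9,3.1,2.8,100],[0,0,0,0.9,3.1,2.8,100],[0,0,0,0.9,3.1,2.8,100],[0,0,0,0.9,3.1,2.8,100],[0,0,0,0.9,3.1,2.8,100]]' 30; python3 -m creep '[[0,0,0,0.9,3.1,2.8,100],[0,0,0,0.9,3.1,2.7,100],[0,0,0,0,0,0,100]]'; python3 plan.py 377 -260.7 100
python3 - <<'E'
from h import *
I=info('wrist'); p,d=r.capture('wrist'); cv2.imwrite('pics/w1.png',p)
print(I)
for m in r.masks_of('collar','wrist')[:2]:
    k=m['pixels']&(d>0); v,u=np.nonzero(k); w=world('wrist',u,v,d=d[k],I=I); 
    t=w[w[:,2]>.016]; print(m['score'],m['rect'],'z',np.median(w[:,2]),cv2.minEnclosingCircle((t[:,:2]*1000).astype(np.float32)) if len(t) else 0)
E
```

```text
time_s: 1.9
tcp_pos: [0.3444, -0.3366, 0.1214]
eef_rot: [-42.0, 89.9, -24.2]
contact_force: [0.6, 0.2, 0.1]
gripper_width: 0.0878
time_s: 2.2
tcp_pos: [0.3783, -0.2588, 0.1028]
eef_rot: [88.5, 90.0, 106.5]
contact_force: [0.4, -0.4, 0.2]
gripper_width: 0.0876
turn rx total -0.000 rad; then shift cm x 0.28 y -0.14 z -0.18
psi 108.1 xaxis [-0.     0.001 -1.   ] j1,j6 [ -9.7 -62.3] tcp [ 0.3783 -0.2588  0.1028] w 0.0876 F [ 0.4 -0.4  0.2] t 2.2
(np.float64(309.70691628693146), 320.9074218295702, 197.22620187339845, array([[-3.10532203e-01,  9.50562464e-01,  8.67891147e-04,
         3.63022407e-01],
       [ 9.13922384e-01,  2.98311226e-01,  2.75238602e-01,
        -2.79354680e-01],
       [ 2.61372582e-01,  8.62636347e-02, -9.61375555e-01,
         2.30000875e-01],
       [ 0.00000000e+00,  0.00000000e+00,  0.00000000e+00,
         1.00000000e+00]]))
0.82 [291.5, 157.9, 342.5, 216.8] z 0.021196421262528797 ((376.9439392089844, -262.423828125), 25.939517974853516)
0.53 [601.0, 337.8, 610.8, 343.5] z 0.009009655240481196 0
```

View pics/w1.png

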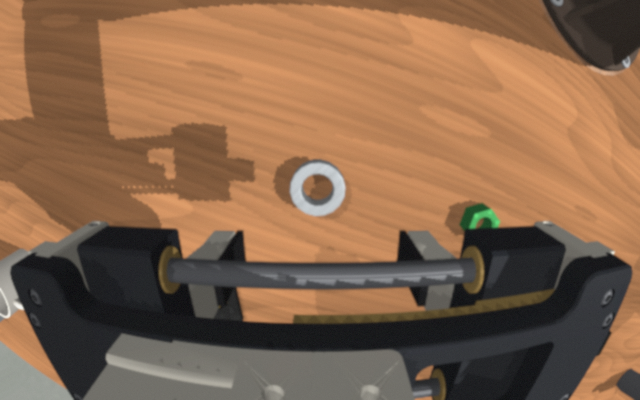

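The collar sits at (317,187) between the open fingers. Top and wrist views agree within 2 mm, so I descend and grip.

```bash
python3 -m creep '[[0,0,0,4.0,-0.2,-0.2,100],[0,0,0,3.5,0,0,100],[0,0,0,1.8,0,0,100],[0,0,0,0,0,0,100],[0,0,0,0,0,0,40],[0,0,0,0,0,0,40],[0,0,0,0,0,0,40],[0,0,0,0,0,0,40]]' 30;  python3 plan.py 377 -261.5 10
```

```text
time_s: 3.1
tcp_pos: [0.3766, -0.2649, 0.0113]
eef_rot: [-29.6, 89.9, -11.8]
contact_force: [-0.1, 0.7, 0.9]
gripper_width: 0.0612
turn rx total -0.000 rad; then shift cm x 0.13 y 0.32 z 0.14
psi 107.8 xaxis [ 0.002 -0.    -1.   ] j1,j6 [-10.5 -61.7] tcp [ 0.3766 -0.2649  0.0113] w 0.0612 F [-0.1  0.7  0.9] t 3.1
```

```bash
python3 -m creep '[[0,0,0,0.1,0.2,0.1,30],[0,0,0,0,0,0,30],[0,0,0,0,0,0,30],[0,0,0,0,0,0,30],[0,0,0,0,0,0,30]]' 30;  python3 plan.py 377 -261.5 10; python3 -m creep '[[0,0,0,-2,0,0,30],[0,0,0,-4,0,0,30],[0,0,0,-3,0,0,30],[0,0,0,0,0,0,30]]';python3 plan.py 644 -127.4 100
```

```text
time_s: 3.6
tcp_pos: [0.3763, -0.2625, 0.0094]
eef_rot: [-172.3, 90.0, -154.4]
contact_force: [0.2, 0.2, -0.2]
gripper_width: 0.0267
turn rx total -0.000 rad; then shift cm x -0.06 y 0.07 z 0.09
psi 107.8 xaxis [-0. -0. -1.] j1,j6 [-10.2 -62. ] tcp [ 0.3763 -0.2625  0.0094] w 0.0267 F [ 0.2  0.2 -0.2] t 3.6
time_s: 4.0
tcp_pos: [0.3791, -0.2634, 0.1033]
eef_rot: [-36.4, 89.6, -18.6]
contact_force: [0.4, -0.6, 0.3]
gripper_width: 0.0266
turn rx total -0.000 rad; then shift cm x 0.49 y 4.83 z 29.38
psi 107.9 xaxis [ 0.007 -0.002 -1.   ] j1,j6 [-10.2 -62. ] tcp [ 0.3791 -0.2634  0.1033] w 0.0266 F [ 0.4 -0.6  0.3] t 4.0
```

The fingers closed to 27 mm, so the grasp missed. I'll look.

```bash
cat > look.py <<'E'
import sys; from h import *
# look.py query picname : masks in top + wrist
I=info('wrist'); 
for c in('top','wrist'):
    i=I if c=='wrist' else info(c); p,d=r.capture(c); cv2.imwrite(f'pics/{sys.argv[2]}_{c}.png',p); np.save(f'{c}d.npy',d)
    for m in r.masks_of(sys.argv[1],c)[:3]:
        k=m['pixels']&(d>0); v,u=np.nonzero(k)
        if len(u)<5: continue
        w=world(c,u,v,d=d[k],I=i); t=w[w[:,2]>np.percentile(w[:,2],90)-.006]
        print(c,round(m['score'],2),[int(x) for x in m['rect']],'z',np.percentile(w[:,2],[5,50,95]).round(4),np.round(cv2.minAreaRect((t[:,:2]*1000).astype(np.float32))[0],1),np.round(cv2.minAreaRect((t[:,:2]*1000).astype(np.float32))[1],1))
E
python3 look.py collar l1
```

```text
wrist 0.98 [293, 161, 345, 222] z [0.005  0.0246 0.026 ] [ 379.9 -263.4] [51.2 50.6]
```

View pics/l1_wrist.png

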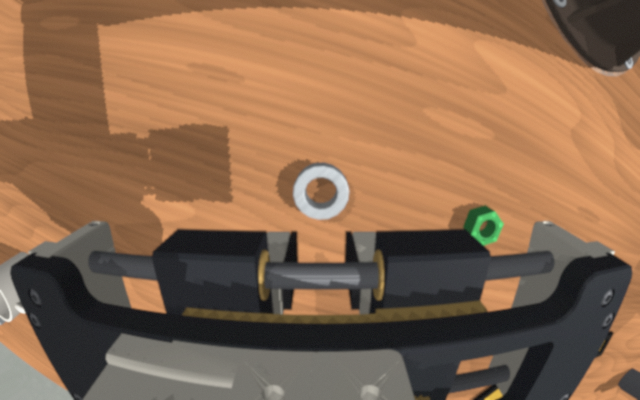

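Run:
```python
from h import *
I=info('wrist'); d=np.load('wristd.npy'); s=r.get_state()
print(s['tcp_pos'], np.linalg.inv(I[3])[:3].round(3).tolist())
vv,uu=np.mgrid[:400,:640]; W=world('wrist',uu,vv,d=d,I=I)
for u,v in [(270,238),(285,238),(292,238),(292,270),(292,300),(352,238),(352,270),(352,300),(365,240),(320,275),(320,190)]: print(u,v,d[v,u],W[v,u].round(3))
M=R.from_euler('xyz',s['eef_rot'],degrees=True).as_matrix()
for n,o in (('tcp',[0,0,0]),('grasp',[-.019,0,0])):
    c=I[3]@np.r_[s['tcp_pos']+M@o,1]; c=c[:3]; th=np.arctan2(np.hypot(*c[:2]),c[2]); q=c[:2]/np.hypot(*c[:2])*th*I[0]
    print(n,q[0]+I[1],q[1]+I[2],c)
# min z of gripper points
k=(d>0)&(d<.2)&(W[...,2]<.14)&(W[...,2]>.05); print(k.sum()); print(W[k].min(0),W[k].max(0)); v,u=np.nonzero(k); print(u.min(),u.max(),v.min(),v.max())
```

```text
[ 0.37557078 -0.26223183  0.09855476] [[-0.306, 0.916, 0.261, 0.305], [0.952, 0.294, 0.085, -0.285], [0.001, 0.274, -0.962, 0.293]]
270 238 0.1563908 [ 0.373 -0.29   0.149]
285 238 0.15673319 [ 0.371 -0.283  0.148]
292 238 0.16093178 [ 0.371 -0.279  0.145]
292 270 0.08505749 [ 0.349 -0.279  0.217]
292 300 0.13554367 [ 0.388 -0.272  0.176]
352 238 0.16116211 [ 0.362 -0.249  0.144]
352 270 0.08604745 [ 0.344 -0.263  0.216]
352 300 0.13078001 [ 0.377 -0.247  0.18 ]
365 240 0.15380676 [ 0.358 -0.244  0.152]
320 275 0.08398874 [ 0.347 -0.271  0.219]
320 190 0.30381992 [ 0.378 -0.262 -0.001]
tcp 320.32570728488935 223.21355153224766 [-0.000391    0.01746758  0.20768268]
grasp 320.28054579853097 234.16001985401618 [-0.00038522  0.0226964   0.18941633]
1266
[ 0.01600559 -0.29246743  0.05003214] [0.38837611 0.04444904 0.13995746]
268 639 0 262
```

Run:
```python
from h import *
p,d=r.capture('side'); I=info('side'); s=r.get_state(); W=world('side',*np.mgrid[:400,:640][::-1],d=d,I=I)
c=I[3]@np.r_[s['tcp_pos'],1]; u,v=I[0]*c[0]/c[2]+I[1],I[0]*c[1]/c[2]+I[2]; print('tcp px',u,v)
k=(d>0)&(np.hypot(W[...,0]-s['tcp_pos'][0],W[...,1]-s['tcp_pos'][1])<.07)&(W[...,2]>.04); print('lowest gripper z',np.sort(W[k][:,2])[[0,5,20,100]], s['tcp_pos'])
cv2.drawMarker(p,(int(u),int(v)),(0,0,255),0,8); u,v=int(u),int(v)
cv2.imwrite('pics/s1.png',cv2.resize(p[max(0,v-140):v+110,u-150:u+150],(720,600),interpolation=cv2.INTER_CUBIC))
```

```text
tcp px 308.59175232765887 285.47550966071526
lowest gripper z [0.13385945 0.13472744 0.13616504 0.14099759] [ 0.37546212 -0.2622422   0.09836581]
```

View pics/s1.png

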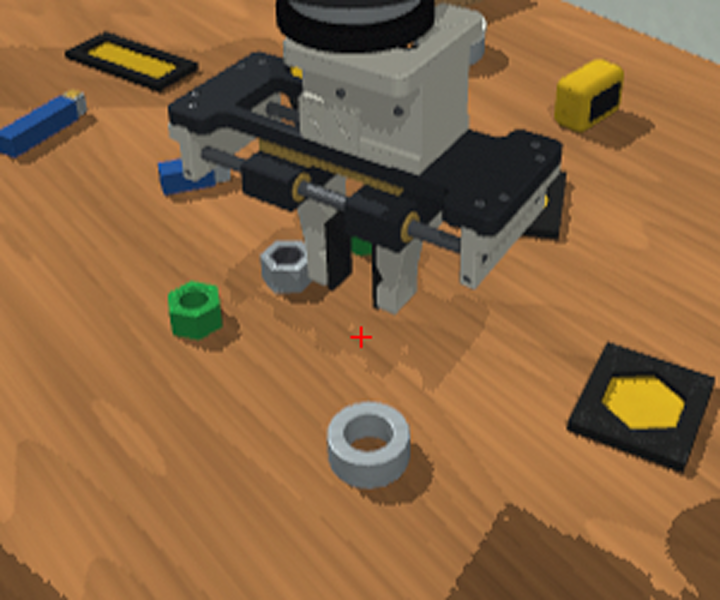

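The side view shows the fingertips well above the red mark where the reported TCP projects, so the stated TCP lies beyond the real fingertips. I'll measure that offset from both cameras.

Run:
```python
from h import *
g=np.mgrid[:400,:640][::-1]
s=r.get_state(); t=s['tcp_pos']; M=R.from_euler('xyz',s['eef_rot'],degrees=True).as_matrix(); print(t)
for c in ('wrist','side'):
    I=info(c); p,d=r.capture(c); W=world(c,*g,d=d,I=I)
    L=(W-t)@M  # tool-frame coords
    k=(d>0)&(abs(L[...,1])<.05)&(abs(L[...,2])<.03)&(L[...,0]>-.07)&(W[...,2]>.05)
    for sg in(-1,1):
        q=L[k&(np.sign(L[...,1])==sg)]*1000
        i=np.argsort(-q[:,0]); print(c,sg,len(q),'x top',q[i[:40:5],0].round(1)); b=q[q[:,0]>q[i[3],0]-12]; print('  tip y range',b[:,1].min().round(1),b[:,1].max().round(1),'z range',b[:,2].min().round(1),b[:,2].max().round(1))
    if c=='wrist':
        for u in(288,292,350,355): print(u,[(v,*(L[v,u]*1000).round(0)) for v in range(226,248,3)])
```

```text
[ 0.37546212 -0.2622422   0.09836581]
wrist -1 777 x top [-36.4 -37.5 -37.9 -38.1 -38.6 -39.1 -39.4 -40.5]
  tip y range -28.6 -12.5 z range -11.8 9.1
wrist 1 765 x top [-36.4 -37.3 -37.7 -38.1 -38.4 -39.2 -40.7 -41. ]
  tip y range 13.2 29.4 z range -11.6 9.1
288 [(226, np.float64(99.0), np.float64(-33.0), np.float64(41.0)), (229, np.float64(98.0), np.float64(-33.0), np.float64(44.0)), (232, np.float64(-42.0), np.float64(-17.0), np.float64(-11.0)), (235, np.float64(-47.0), np.float64(-17.0), np.float64(-11.0)), (238, np.float64(-50.0), np.float64(-16.0), np.float64(-11.0)), (241, np.float64(-50.0), np.float64(-17.0), np.float64(-9.0)), (244, np.float64(-54.0), np.float64(-16.0), np.float64(-9.0)), (247, np.float64(-57.0), np.float64(-16.0), np.float64(-9.0))]
292 [(226, np.float64(99.0), np.float64(-29.0), np.float64(41.0)), (229, np.float64(98.0), np.float64(-29.0), np.float64(44.0)), (232, np.float64(-39.0), np.float64(-15.0), np.float64(-10.0)), (235, np.float64(-43.0), np.float64(-15.0), np.float64(-10.0)), (238, np.float64(-45.0), np.float64(-15.0), np.float64(-9.0)), (241, np.
[... 707 characters left out ...]
), np.float64(35.0), np.float64(40.0)), (229, np.float64(98.0), np.float64(35.0), np.float64(44.0)), (232, np.float64(-42.0), np.float64(19.0), np.float64(-11.0)), (235, np.float64(-48.0), np.float64(18.0), np.float64(-12.0)), (238, np.float64(-51.0), np.float64(18.0), np.float64(-11.0)), (241, np.float64(-55.0), np.float64(17.0), np.float64(-11.0)), (244, np.float64(-55.0), np.float64(17.0), np.float64(-10.0)), (247, np.float64(-58.0), np.float64(17.0), np.float64(-9.0))]
side -1 341 x top [-35.6 -38.2 -38.7 -39.4 -40.  -40.7 -41.2 -41.6]
  tip y range -30.4 -13.5 z range -12.8 12.1
side 1 366 x top [-34.7 -36.3 -37.3 -38.  -38.3 -38.9 -39.6 -40.3]
  tip y range 11.5 28.9 z range -12.2 10.1
```

Both cameras put the real fingertips 37 to 38 mm short of the reported TCP. Laterally they are centred. I'll allow for that, so a tip height of 10 mm means a reported z of about -27 mm, and go down with the force watched.

```bash
python3 plan.py 377.5 -262 -27 | head -1; python3 -m creep '[[0,0,0,4,0,0,100],[0,0,0,3,0,0,100],[0,0,0,2,0,0.1,100],[0,0,0,1.5,0,0,100],[0,0,0,1,0,0,100],[0,0,0,0.6,0,0,100],[0,0,0,0,0,0,100],[0,0,0,0,0,0,100]]' 30;  python3 plan.py 377.5 -262 -27
```

```text
turn rx total -0.000 rad; then shift cm x 12.54 y -0.04 z 0.22
time_s: 5.15
tcp_pos: [0.3776, -0.2623, -0.0213]
eef_rot: [-40.0, 90.0, -22.2]
contact_force: [0.8, -0.3, 0.3]
gripper_width: 0.0843
turn rx total -0.000 rad; then shift cm x 0.57 y 0.03 z 0.00
psi 107.8 xaxis [ 0. -0. -1.] j1,j6 [-10.1 -62.1] tcp [ 0.3776 -0.2623 -0.0213] w 0.0843 F [ 0.8 -0.3  0.3] t 5.15
```

```bash
python3 -m creep '[[0,0,0,0.5,0,0,100],[0,0,0,0,0,0,50],[0,0,0,0,0,0,30],[0,0,0,0,0,0,30],[0,0,0,0,0,0,30],[0,0,0,0,0,0,30],[0,0,0,0,0,0,30],[0,0,0,0,0,0,30]]' 35;  python3 plan.py 377.5 -262 -27
```

```text
time_s: 5.95
tcp_pos: [0.3774, -0.2622, -0.0265]
eef_rot: [-42.9, 90.0, -25.1]
contact_force: [-0.6, -1.3, 1.0]
gripper_width: 0.0508
turn rx total -0.000 rad; then shift cm x 0.05 y 0.02 z 0.02
psi 107.8 xaxis [ 0. -0. -1.] j1,j6 [-10.1 -62.1] tcp [ 0.3774 -0.2622 -0.0265] w 0.0508 F [-0.6 -1.3  1. ] t 5.95
```

Gripped at 51 mm. Lift and carry to the round foam.

```bash
python3 -m creep '[[0,0,0,-1,0,0,30],[0,0,0,-3,0,0,30],[0,0,0,-3,0,0,30],[0,0,0,0,0,0,30]]' 35;  python3 plan.py 644 -127.4 40
```

```text
time_s: 6.35
tcp_pos: [0.3798, -0.2629, 0.0472]
eef_rot: [-34.4, 89.6, -16.5]
contact_force: [1.1, -0.7, -3.5]
gripper_width: 0.0509
turn rx total -0.000 rad; then shift cm x 0.86 y 4.80 z 29.30
psi 107.8 xaxis [ 0.006 -0.002 -1.   ] j1,j6 [-10.1 -62.1] tcp [ 0.3798 -0.2629  0.0472] w 0.0509 F [ 1.1 -0.7 -3.5] t 6.35
```

```bash
python3 -m creep '[[0,0,0,0,0.7,4.2,30],[0,0,0,0,0.7,4.2,30],[0,0,0,0,0.7,4.2,30],[0,0,0,0,0.7,4.2,30],[0,0,0,0,0.7,4.2,30],[0,0,0,0,0.7,4.2,30],[0,0,0,0,0.6,4.2,30],[0,0,0,0,0,0,30]]';python3 -m creep '[[0,0,0,0,0,0,30],[0,0,0,0,0,0,30]]';  python3 plan.py 644 -127.4 -22
python3 look.py round_foam l2
```

```text
time_s: 7.15
tcp_pos: [0.6465, -0.1242, 0.0421]
eef_rot: [-30.6, 89.9, -12.6]
contact_force: [-0.7, -0.5, -3.3]
gripper_width: 0.0504
time_s: 7.35
tcp_pos: [0.6409, -0.1267, 0.0425]
eef_rot: [158.0, 89.9, 175.8]
contact_force: [-0.2, -0.3, -2.4]
gripper_width: 0.0505
turn rx total -0.000 rad; then shift cm x 6.45 y -0.16 z 0.28
psi 107.8 xaxis [-0.002  0.    -1.   ] j1,j6 [  5.9 -78.1] tcp [ 0.6409 -0.1267  0.0425] w 0.0505 F [-0.2 -0.3 -2.4] t 7.35
top 0.81 [357, 163, 390, 210] z [0.0013 0.0084 0.0736] [ 640.4 -127.2] [85.4 89.7]
wrist 0.79 [244, 132, 389, 262] z [0.0013 0.0072 0.0087] [ 642.2 -126.5] [89.4 90. ]
```

View pics/l2_wrist.png

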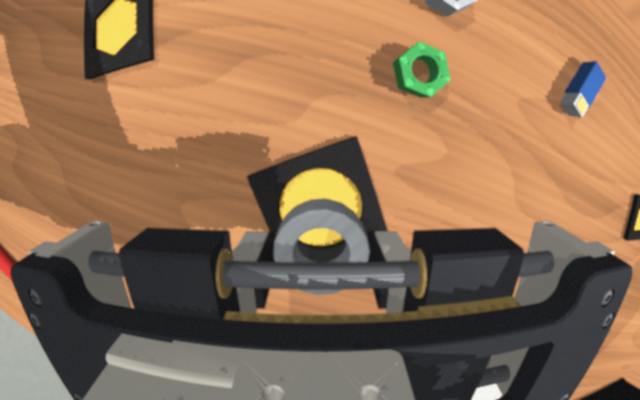

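The held collar (320,245) is over the round cut-out (320,210, lower down), and two views agree on the centre within 2 mm. Lower and release.

```bash
python3 -m creep '[[0,0,0,2.5,-0.1,0.2,30],[0,0,0,2,0,0,30],[0,0,0,1,0,0,30],[0,0,0,0.6,0,0,30],[0,0,0,0.2,0,0,30],[0,0,0,0,0,0,30],[0,0,0,0,0,0,30]]';  python3 plan.py 643 -127 -23
```

```text
time_s: 8.25
tcp_pos: [0.6453, -0.1269, -0.0187]
eef_rot: [-19.6, 89.9, -1.8]
contact_force: [-0.5, 0.2, -3.1]
gripper_width: 0.0508
turn rx total -0.000 rad; then shift cm x 0.43 y 0.07 z -0.23
psi 107.8 xaxis [ 0.001 -0.    -1.   ] j1,j6 [  5.8 -78. ] tcp [ 0.6453 -0.1269 -0.0187] w 0.0508 F [-0.5  0.2 -3.1] t 8.25
```

```bash
python3 -m creep '[[0,0,0,0.3,0,-0.2,30],[0,0,0,0.1,0,0,30],[0,0,0,0,0,0,30],[0,0,0,0,0,0,80],[0,0,0,0,0,0,80],[0,0,0,0,0,0,80],[0,0,0,0,0,0,80]]';  python3 plan.py 643 -127 -23; python3 -m creep '[[0,0,0,-3,0,0,80],[0,0,0,-5,0,0,80],[0,0,0,-3,0,0,80],[0,0,0,0,0,0,80],[0,0,0,0,0,0,80]]';python3 plan.py 440.3 -85.2 60 108; python3 look.py collar l3
```

```text
time_s: 8.95
tcp_pos: [0.6431, -0.1275, -0.0234]
eef_rot: [-24.3, 90.0, -6.5]
contact_force: [0.5, -0.1, -0.3]
gripper_width: 0.0695
turn rx total -0.000 rad; then shift cm x -0.04 y 0.05 z 0.01
psi 107.8 xaxis [ 0. -0. -1.] j1,j6 [  5.8 -78. ] tcp [ 0.6431 -0.1275 -0.0234] w 0.0695 F [ 0.5 -0.1 -0.3] t 8.95
time_s: 9.45
tcp_pos: [0.6433, -0.1274, 0.0875]
eef_rot: [-6.0, 89.9, 11.8]
contact_force: [-0.3, -0.1, -0.4]
gripper_width: 0.0698
turn rx total -0.004 rad; then shift cm x 2.70 y 10.28 z -18.00
turn rx total 3.138 rad; then shift cm x 2.70 y -10.28 z 18.00
psi 107.8 xaxis [ 0.002  0.    -1.   ] j1,j6 [  5.8 -78. ] tcp [ 0.6433 -0.1274  0.0875] w 0.0698 F [-0.3 -0.1 -0.4] t 9.45
top 0.61 [360, 176, 379, 196] z [0.0035 0.0242 0.2008] [ 620.1 -125.3] [35.1 79.5]
wrist 0.59 [293, 164, 352, 230] z [0.0059 0.0262 0.0275] [ 644.1 -127. ] [50.9 51.2]
```

Collar reads (644,-127), at floor height. Next the nut.

```bash
python3 -m creep '[[0,0,0,0,2.06,-3.6,80],[0,0,0,0,2.06,-3.6,80],[0,0,0,0,2.06,-3.6,80],[0,0,0,0.5,2.06,-3.6,80],[0,0,0,1,2.06,-3.6,80],[0,0,0,1.5,0,0,80],[0,0,0,0,0,0,80],[0,0,0,0,0,0,80]]'; python3 plan.py 440.3 -85.2 -27 108; python3 look.py nut l4
```

```text
time_s: 10.45
tcp_pos: [0.4404, -0.0845, 0.0563]
eef_rot: [-160.3, 90.0, -142.5]
contact_force: [0.0, -0.0, -0.5]
gripper_width: 0.0702
turn rx total -0.003 rad; then shift cm x 8.33 y -0.06 z -0.02
turn rx total 3.139 rad; then shift cm x 8.33 y 0.06 z 0.02
psi 107.8 xaxis [-0.001 -0.001 -1.   ] j1,j6 [ 14.5 -86.7] tcp [ 0.4404 -0.0845  0.0563] w 0.0702 F [ 0.  -0.  -0.5] t 10.45
top 0.49 [343, 229, 362, 244] z [-0.0012  0.0212  0.0236] [516.1 -87.2] [33.8 36.3]
wrist 0.82 [270, 252, 311, 304] z [0.002  0.0204 0.022 ] [519.1 -91.5] [38.4 30.5]
wrist 0.67 [330, 81, 379, 131] z [0.0131 0.0211 0.0223] [359.9 -83. ] [35.4 38.8]
wrist 0.56 [296, 176, 344, 233] z [-0.0001  0.0208  0.0221] [440.4 -85.5] [41.4 35.8]
```

View pics/l4_wrist.png

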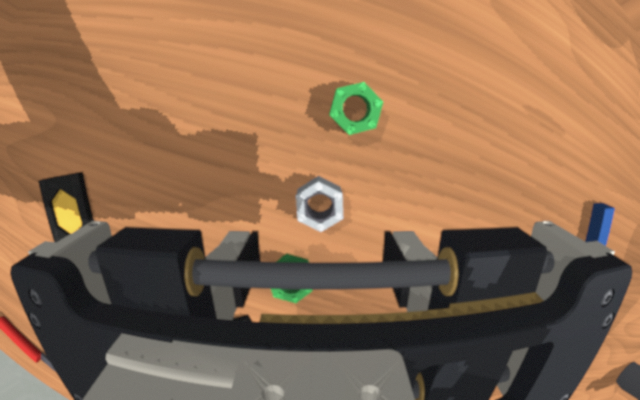

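The steel nut is at (320,204) between the fingers with its flats facing the jaws, and the green nuts at (357,108) and (291,278) are clear. Descend and grip.

```bash
python3 -m creep '[[0,0,0,3,0,0,80],[0,0,0,2.5,0,0,80],[0,0,0,1.5,0,0,80],[0,0,0,0.8,0,0,80],[0,0,0,0.5,0,0,80],[0,0,0,0,0,0,80],[0,0,0,0,0,0,20],[0,0,0,0,0,0,20]]' 30; python3 -m creep '[[0,0,0,0,0,0,20],[0,0,0,0,0,0,20],[0,0,0,0,0,0,20],[0,0,0,0,0,0,20]]'; python3 plan.py 440.3 -85.2 -27; python3 -m creep '[[0,0,0,-1,0,0,20],[0,0,0,-3,0,0,20],[0,0,0,-4,0,0,20],[0,0,0,0,0,0,20]]';python3 plan.py 540 -349.4 50 114
```

```text
time_s: 11.45
tcp_pos: [0.4405, -0.0844, -0.0259]
eef_rot: [-5.9, 89.9, 12.0]
contact_force: [0.7, -0.1, -0.1]
gripper_width: 0.0592
time_s: 11.85
tcp_pos: [0.4401, -0.0845, -0.0264]
eef_rot: [-15.3, 90.0, 2.5]
contact_force: [-0.5, -0.5, 4.6]
gripper_width: 0.0356
turn rx total -0.000 rad; then shift cm x 0.06 y -0.08 z -0.00
psi 107.8 xaxis [ 0.  0. -1.] j1,j6 [ 14.5 -86.7] tcp [ 0.4401 -0.0845 -0.0264] w 0.0356 F [-0.5 -0.5  4.6] t 11.85
time_s: 12.25
tcp_pos: [0.4434, -0.084, 0.0583]
eef_rot: [-10.9, 89.5, 7.0]
contact_force: [1.6, -0.7, -1.8]
gripper_width: 0.0355
turn rx total -0.107 rad; then shift cm x 0.89 y -28.17 z -1.98
turn rx total 3.035 rad; then shift cm x 0.89 y 28.17 z 1.98
psi 107.9 xaxis [ 0.008  0.001 -1.   ] j1,j6 [ 14.5 -86.7] tcp [ 0.4434 -0.084   0.0583] w 0.0355 F [ 1.6 -0.7 -1.8] t 12.25
```

```bash
python3 -m creep '[[-0.107,0,0,0,0,0,20],[0,0,0,0,-4.04,-0.24,20],[0,0,0,0,-4.04,-0.24,20],[0,0,0,0,-4.04,-0.24,20],[0,0,0,0,-4.04,-0.24,20],[0,0,0,0,-4.04,-0.24,20],[0,0,0,0,-4.04,-0.24,20],[0,0,0,0,-4.04,-0.24,20]]'; python3 -m creep '[[0,0,0,2,0,0,20],[0,0,0,0,0,0,20],[0,0,0,0,0,0,20]]'; python3 plan.py 540 -349.4 -23 114; python3 look.py hex_foam l5
```

```text
time_s: 13.05
tcp_pos: [0.5393, -0.3513, 0.0531]
eef_rot: [118.8, 90.0, 142.7]
contact_force: [0.7, 1.2, -0.5]
gripper_width: 0.0355
time_s: 13.35
tcp_pos: [0.5382, -0.3493, 0.0329]
eef_rot: [136.7, 89.9, 160.6]
contact_force: [-0.4, -0.2, -0.3]
gripper_width: 0.0354
turn rx total -0.001 rad; then shift cm x 5.59 y -0.09 z 0.17
turn rx total 3.140 rad; then shift cm x 5.59 y 0.09 z -0.17
psi 113.9 xaxis [-0.002  0.001 -1.   ] j1,j6 [-15.6 -50.5] tcp [ 0.5382 -0.3493  0.0329] w 0.0354 F [-0.4 -0.2 -0.3] t 13.35
wrist 0.69 [270, 156, 374, 255] z [0.0006 0.0067 0.0082] [ 536.6 -348.8] [79.2 75.4]
wrist 0.32 [627, 249, 640, 290] z [0.0018 0.0172 0.0219] [459.9  70.1] [22.3 31.5]
```

View pics/l5_wrist.png

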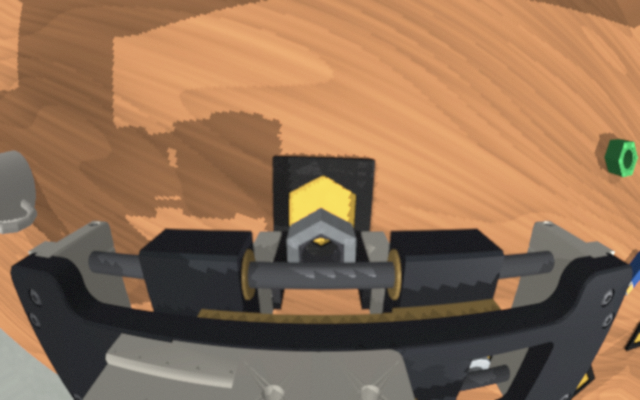

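The held nut (321,240) is parallel to the hexagonal cut-out and centred over it left to right. Lower and release.

```bash
python3 -m creep '[[0,0,0,2,-0.1,0.15,20],[0,0,0,2,0,0,20],[0,0,0,1,0,0,20],[0,0,0,0.4,0,0,20],[0,0,0,0.2,0,0,20],[0,0,0,0,0,0,20],[0,0,0,0,0,0,20]]';  python3 plan.py 540 -349.4 -23
```

```text
time_s: 14.25
tcp_pos: [0.5416, -0.3503, -0.0218]
eef_rot: [-46.2, 89.9, -22.3]
contact_force: [0.5, -0.9, -1.4]
gripper_width: 0.0354
turn rx total -0.000 rad; then shift cm x 0.12 y 0.15 z -0.11
psi 113.9 xaxis [ 0.001 -0.    -1.   ] j1,j6 [-15.6 -50.5] tcp [ 0.5416 -0.3503 -0.0218] w 0.0354 F [ 0.5 -0.9 -1.4] t 14.25
```

```bash
python3 -m creep '[[0,0,0,0.1,0.1,-0.1,20],[0,0,0,0,0,0,20],[0,0,0,0,0,0,60],[0,0,0,0,0,0,60],[0,0,0,0,0,0,60],[0,0,0,0,0,0,60]]';  python3 plan.py 540 -349.4 -23; python3 -m creep '[[0,0,0,-3,0,0,60],[0,0,0,-5,0,0,60],[0,0,0,-5,0,0,60],[0,0,0,0,0,0,60],[0,0,0,0,0,0,60]]';python3 plan.py 453.3 75 60 69; python3 look.py nut l6
```

```text
time_s: 14.85
tcp_pos: [0.5398, -0.3496, -0.0236]
eef_rot: [-43.7, 90.0, -19.8]
contact_force: [0.2, 0.0, -0.5]
gripper_width: 0.052
turn rx total -0.000 rad; then shift cm x -0.06 y 0.02 z 0.02
psi 113.9 xaxis [ 0. -0. -1.] j1,j6 [-15.6 -50.5] tcp [ 0.5398 -0.3496 -0.0236] w 0.052 F [ 0.2  0.  -0.5] t 14.85
time_s: 15.35
tcp_pos: [0.5408, -0.3498, 0.1084]
eef_rot: [-37.8, 89.8, -13.8]
contact_force: [0.2, 0.4, -0.2]
gripper_width: 0.0526
turn rx total 0.784 rad; then shift cm x 4.77 y 36.52 z -23.41
turn rx total -2.357 rad; then shift cm x 4.77 y -36.52 z 23.41
psi 113.9 xaxis [ 0.004 -0.001 -1.   ] j1,j6 [-15.6 -50.5] tcp [ 0.5408 -0.3498  0.1084] w 0.0526 F [ 0.2  0.4 -0.2] t 15.35
top 0.72 [343, 227, 362, 246] z [0.003  0.0213 0.0239] [516.1 -88.1] [33.9 38.7]
wrist 0.9 [300, 168, 341, 217] z [0.006  0.0269 0.0282] [ 542.6 -349.6] [40.8 35.1]
wrist 0.74 [565, 128, 592, 165] z [0.0044 0.0196 0.0238] [362.6 -85. ] [36.9 39.6]
wrist 0.49 [517, 237, 529, 249] z [0.0033 0.0147 0.2174] [ 490.4 -204.5] [213.4   5.7]
```

```bash
python3 -m creep '[[0.131,0,0,0,0,0,80],[0.131,0,0,0,0,0,80],[0.131,0,0,0,0,0,80],[0.131,0,0,0,0,0,80],[0.131,0,0,0,0,0,80],[0.129,0,0,0,0,0,80],[0,0,0,0,3.65,-2.34,80],[0,0,0,0,3.65,-2.34,80]]'; python3 -m creep '[[0,0,0,0,3.65,-2.34,80],[0,0,0,0,3.65,-2.34,80],[0,0,0,0,3.65,-2.34,80],[0,0,0,0,3.65,-2.34,80],[0,0,0,0,3.65,-2.34,80],[0,0,0,0,3.65,-2.34,80],[0,0,0,1,3.65,-2.34,80],[0,0,0,2,3.65,-2.34,80]]'; python3 -m creep '[[0,0,0,1.8,0,0,80],[0,0,0,0,0,0,80],[0,0,0,0,0,0,80]]';python3 plan.py 453.3 75 -27 69; python3 look.py short_bit l7
```

```text
time_s: 16.35
tcp_pos: [0.521, -0.2643, 0.1043]
eef_rot: [-167.2, 89.8, 171.6]
contact_force: [0.1, 0.8, -0.1]
gripper_width: 0.07
time_s: 17.15
tcp_pos: [0.452, 0.0769, 0.0766]
eef_rot: [43.7, 89.9, 22.7]
contact_force: [0.9, 0.7, 0.3]
gripper_width: 0.0698
time_s: 17.45
tcp_pos: [0.4515, 0.0745, 0.0579]
eef_rot: [-119.7, 89.9, -140.6]
contact_force: [0.4, 0.2, -0.3]
gripper_width: 0.0701
turn rx total 0.001 rad; then shift cm x 8.49 y 0.13 z 0.16
turn rx total -3.141 rad; then shift cm x 8.49 y -0.13 z -0.16
psi 69.0 xaxis [-0.002 -0.001 -1.   ] j1,j6 [  34.2 -145.1] tcp [0.4515 0.0745 0.0579] w 0.0701 F [ 0.4  0.2 -0.3] t 17.45
top 0.4 [225, 163, 273, 201] z [0.0009 0.0065 0.0105] [640.5 155.2] [104.9  60.2]
wrist 0.72 [308, 165, 336, 240] z [0.0058 0.0206 0.022 ] [453.4  74.9] [21.9 60.7]
```

View pics/l7_wrist.png

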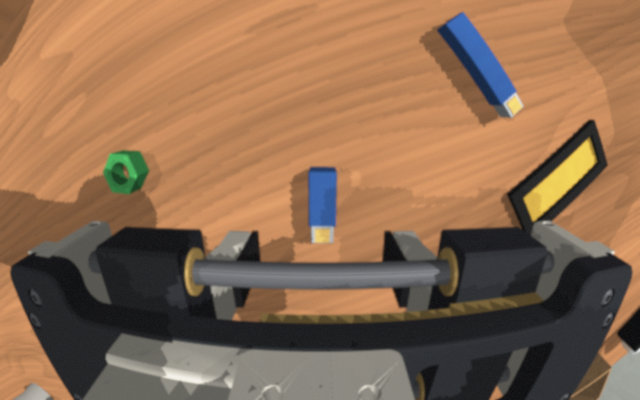

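Short bit at (322,205), lengthwise between the jaws; wrist and top agree at (453.4,74.9). Descend and grip.

```bash
python3 -m creep '[[0,0,0,3,0.1,0.1,80],[0,0,0,2.5,0,0,80],[0,0,0,1.6,0,0,80],[0,0,0,0.8,0,0,80],[0,0,0,0.5,0,0,80],[0,0,0,0,0,0,80],[0,0,0,0,0,0,10],[0,0,0,0,0,0,10]]' 35; python3 -m creep '[[0,0,0,0,0,0,10],[0,0,0,0,0,0,10],[0,0,0,0,0,0,10],[0,0,0,0,0,0,10],[0,0,0,0,0,0,10],[0,0,0,0,0,0,10]]'; python3 plan.py 453.4 75 -27; python3 -m creep '[[0,0,0,-1,0,0,10],[0,0,0,-3,0,0,10],[0,0,0,-4,0,0,10],[0,0,0,0,0,0,10]]';python3 plan.py 642.3 154.6 50 157
```

```text
time_s: 18.45
tcp_pos: [0.4538, 0.0759, -0.0249]
eef_rot: [52.9, 89.9, 31.9]
contact_force: [-0.5, -1.3, -1.0]
gripper_width: 0.0591
time_s: 19.05
tcp_pos: [0.4532, 0.0756, -0.0256]
eef_rot: [-125.8, 90.0, -146.8]
contact_force: [-0.8, 0.3, 1.5]
gripper_width: 0.0215
turn rx total -0.000 rad; then shift cm x 0.14 y -0.04 z 0.04
psi 69.0 xaxis [-0. -0. -1.] j1,j6 [  34.1 -145.1] tcp [ 0.4532  0.0756 -0.0256] w 0.0215 F [-0.8  0.3  1.5] t 19.05
time_s: 19.45
tcp_pos: [0.4563, 0.0771, 0.0593]
eef_rot: [47.4, 89.5, 26.4]
contact_force: [0.8, 1.4, -2.8]
gripper_width: 0.0215
turn rx total -1.534 rad; then shift cm x 1.10 y -14.09 z 14.39
turn rx total 1.607 rad; then shift cm x 1.10 y 14.09 z -14.39
psi 69.1 xaxis [ 0.007  0.004 -1.   ] j1,j6 [  34.1 -145.1] tcp [0.4563 0.0771 0.0593] w 0.0215 F [ 0.8  1.4 -2.8] t 19.45
```

```bash
python3 -m creep '[[-0.14,0,0,0,0,0,10],[-0.14,0,0,0,0,0,10],[-0.14,0,0,0,0,0,10],[-0.14,0,0,0,0,0,10],[-0.14,0,0,0,0,0,10],[-0.14,0,0,0,0,0,10],[-0.14,0,0,0,0,0,10],[-0.14,0,0,0,0,0,10]]'; python3 -m creep '[[-0.14,0,0,0,0,0,10],[-0.14,0,0,0,0,0,10],[-0.134,0,0,0,0,0,10],[0,0,0,0,-2.86,2.93,10],[0,0,0,0,-2.86,2.93,10],[0,0,0,0,-2.86,2.93,10],[0,0,0,0,-2.86,2.93,10],[0,0,0,0,-2.86,2.93,10]]';  python3 -m creep '[[0,0,0,2,0,0,10],[0,0,0,0,0,0,10],[0,0,0,0,0,0,10]]'; python3 plan.py 642.3 154.6 -22 157; python3 look.py short_foam l8
```

```text
time_s: 20.25
tcp_pos: [0.4528, 0.0754, 0.0543]
eef_rot: [145.9, 90.0, -170.6]
contact_force: [0.2, 0.7, -3.6]
gripper_width: 0.0215
time_s: 21.05
tcp_pos: [0.6432, 0.1546, 0.054]
eef_rot: [124.7, 89.9, -168.4]
contact_force: [0.5, 0.9, -1.6]
gripper_width: 0.0217
time_s: 21.35
tcp_pos: [0.6409, 0.1535, 0.0336]
eef_rot: [139.8, 89.8, -153.3]
contact_force: [-0.1, 0.3, -1.9]
gripper_width: 0.0218
turn rx total -0.002 rad; then shift cm x 5.56 y -0.09 z 0.16
turn rx total 3.140 rad; then shift cm x 5.56 y 0.09 z -0.16
psi 156.9 xaxis [-0.003 -0.001 -1.   ] j1,j6 [ 30.4 -53.5] tcp [0.6409 0.1535 0.0336] w 0.0218 F [-0.1  0.3 -1.9] t 21.35
top 0.81 [246, 170, 274, 201] z [0.0013 0.0073 0.0106] [631.  132.5] [55.2 60. ]
top 0.42 [191, 270, 212, 314] z [0.0064 0.0211 0.0239] [389.2 245.1] [93.4 23.2]
wrist 0.9 [282, 140, 369, 232] z [0.0003 0.0064 0.0079] [633.7 138.7] [70.3 61. ]
wrist 0.33 [12, 12, 87, 88] z [0.0061 0.0389 0.0482] [800.9 -74.1] [66.9 36.3]
```

View pics/l8_wrist.png

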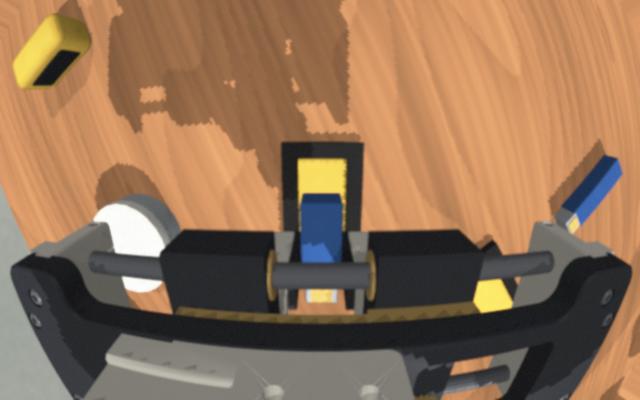

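The held bit (320,225) is parallel to the short slot and centred across it. The tin at (137,243) stays clear of the gripper's travel. Lower and release.

```bash
python3 -m creep '[[0,0,0,2,-0.05,0.13,10],[0,0,0,2,0,0,10],[0,0,0,1,0,0,10],[0,0,0,0.4,0,0,10],[0,0,0,0.1,0,0,10],[0,0,0,0,0,0,10],[0,0,0,0,0,0,10]]';  python3 plan.py 641.5 154.5 -22
```

```text
time_s: 22.25
tcp_pos: [0.6438, 0.1555, -0.0197]
eef_rot: [-42.7, 89.9, 24.2]
contact_force: [1.0, -0.7, -1.7]
gripper_width: 0.0215
turn rx total -0.000 rad; then shift cm x 0.23 y 0.17 z -0.19
psi 156.9 xaxis [ 0.001  0.001 -1.   ] j1,j6 [ 30.4 -53.5] tcp [ 0.6438  0.1555 -0.0197] w 0.0215 F [ 1.  -0.7 -1.7] t 22.25
```

```bash
python3 -m creep '[[0,0,0,0.2,0.1,-0.1,10],[0,0,0,0,0,0,10],[0,0,0,0,0,0,50],[0,0,0,0,0,0,50],[0,0,0,0,0,0,50],[0,0,0,0,0,0,50]]';  python3 plan.py 641.5 154.5 -22; python3 -m creep '[[0,0,0,-3,0,0,60],[0,0,0,-5,0,0,60],[0,0,0,-5,0,0,60],[0,0,0,0,0,0,60],[0,0,0,0,0,0,60]]';python3 plan.py 389.2 244 60 109.6; python3 look.py short_bit l9
```

```text
time_s: 22.85
tcp_pos: [0.6421, 0.1548, -0.0224]
eef_rot: [-45.1, 90.0, 21.8]
contact_force: [-0.2, 0.3, -0.5]
gripper_width: 0.0426
turn rx total -0.000 rad; then shift cm x -0.04 y 0.04 z -0.05
psi 156.9 xaxis [ 0.  0. -1.] j1,j6 [ 30.4 -53.5] tcp [ 0.6421  0.1548 -0.0224] w 0.0426 F [-0.2  0.3 -0.5] t 22.85
time_s: 23.35
tcp_pos: [0.6428, 0.1553, 0.1095]
eef_rot: [-35.4, 89.8, 31.5]
contact_force: [-0.5, 0.6, -0.8]
gripper_width: 0.0525
turn rx total 0.826 rad; then shift cm x 4.88 y 16.86 z -20.93
turn rx total -2.316 rad; then shift cm x 4.88 y -16.86 z 20.93
psi 156.9 xaxis [ 0.003  0.002 -1.   ] j1,j6 [ 30.4 -53.5] tcp [0.6428 0.1553 0.1095] w 0.0525 F [-0.5  0.6 -0.8] t 23.35
top 0.64 [232, 173, 260, 189] z [0.0217 0.0246 0.0272] [639.7 154.1] [55.4 19.5]
top 0.19 [443, 207, 484, 253] z [0.002  0.0084 0.0112] [ 538.9 -347.3] [83.  76.5]
wrist 0.58 [310, 158, 334, 224] z [0.0258 0.0275 0.029 ] [643.9 157.3] [61. 22.]
```

Short bit is placed. Next the long bit.

```bash
python3 -m creep '[[0.138,0,0,0,0,0,80],[0.138,0,0,0,0,0,80],[0.138,0,0,0,0,0,80],[0.138,0,0,0,0,0,80],[0.138,0,0,0,0,0,80],[0.136,0,0,0,0,0,80],[0,0,0,0,2.81,-3.49,80],[0,0,0,0,2.81,-3.49,80]]'; python3 -m creep '[[0,0,0,0,2.81,-3.49,80],[0,0,0,0,2.81,-3.49,80],[0,0,0,1,2.81,-3.49,80],[0,0,0,2,2.81,-3.49,80],[0,0,0,1.8,0,0,80],[0,0,0,0,0,0,80],[0,0,0,0,0,0,80]]';python3 plan.py 389.2 244 -27 109.6; python3 look.py long_bit l10
```

```text
time_s: 24.35
tcp_pos: [0.5561, 0.1836, 0.105]
eef_rot: [-163.2, 89.8, -143.7]
contact_force: [-0.3, 1.3, 0.5]
gripper_width: 0.0702
time_s: 25.05
tcp_pos: [0.3883, 0.2432, 0.0592]
eef_rot: [-130.0, 89.9, -110.4]
contact_force: [0.3, 0.8, 0.8]
gripper_width: 0.0699
turn rx total 0.000 rad; then shift cm x 8.62 y 0.05 z 0.12
turn rx total -3.141 rad; then shift cm x 8.62 y -0.05 z -0.12
psi 109.6 xaxis [-0.001 -0.002 -1.   ] j1,j6 [  56.8 -127.2] tcp [0.3883 0.2432 0.0592] w 0.0699 F [0.3 0.8 0.8] t 25.05
top 0.33 [224, 163, 272, 203] z [0.0007 0.0079 0.0114] [640.6 155.1] [104.5  60. ]
wrist 0.73 [309, 142, 335, 262] z [0.0196 0.021  0.0222] [389.  244.9] [96. 22.]
```

View pics/l10_wrist.png

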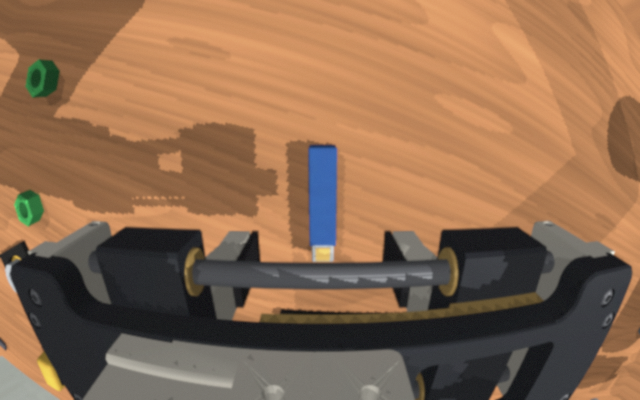

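Long bit at (322,203), parallel to the fingers and agreeing at (389,244.5). Descend and grip.

```bash
python3 -m creep '[[0,0,0,3,0.1,0.1,80],[0,0,0,2.5,0,0,80],[0,0,0,1.7,0,0,80],[0,0,0,0.8,0,0,80],[0,0,0,0.5,0,0,80],[0,0,0,0,0,0,80],[0,0,0,0,0,0,10],[0,0,0,0,0,0,10]]' 40; python3 -m creep '[[0,0,0,0,0,0,10],[0,0,0,0,0,0,10],[0,0,0,0,0,0,10],[0,0,0,0,0,0,10],[0,0,0,0,0,0,10],[0,0,0,0,0,0,10]]'; python3 plan.py 389 244.5 -27; python3 -m creep '[[0,0,0,-1,0,0,10],[0,0,0,-3,0,0,10],[0,0,0,-4,0,0,10],[0,0,0,0,0,0,10],[0,0,0,0,0,0,10]]';python3 plan.py 521.5 319.4 50 16.3
```

```text
time_s: 26.05
tcp_pos: [0.3891, 0.2452, -0.0249]
eef_rot: [34.5, 89.9, 54.1]
contact_force: [-0.1, -0.6, -0.6]
gripper_width: 0.0594
time_s: 26.65
tcp_pos: [0.3887, 0.2447, -0.0256]
eef_rot: [46.0, 90.0, 65.6]
contact_force: [-1.0, -0.1, 0.8]
gripper_width: 0.0217
turn rx total -0.000 rad; then shift cm x 0.14 y -0.03 z 0.02
psi 109.6 xaxis [ 0.  0. -1.] j1,j6 [  56.9 -127.3] tcp [ 0.3887  0.2447 -0.0256] w 0.0217 F [-1.  -0.1  0.8] t 26.65
time_s: 27.15
tcp_pos: [0.3889, 0.2452, 0.0555]
eef_rot: [43.4, 89.9, 62.9]
contact_force: [-0.3, -0.1, -4.0]
gripper_width: 0.0215
turn rx total -1.514 rad; then shift cm x 0.58 y -14.81 z 3.40
turn rx total 1.628 rad; then shift cm x 0.58 y 14.81 z -3.40
psi 109.6 xaxis [ 0.001  0.002 -1.   ] j1,j6 [  56.9 -127.3] tcp [0.3889 0.2452 0.0555] w 0.0215 F [-0.3 -0.1 -4. ] t 27.15
```

```bash
python3 -m creep '[[-0.138,0,0,0,0,0,10],[-0.138,0,0,0,0,0,10],[-0.138,0,0,0,0,0,10],[-0.138,0,0,0,0,0,10],[-0.138,0,0,0,0,0,10],[-0.138,0,0,0,0,0,10],[-0.138,0,0,0,0,0,10],[-0.138,0,0,0,0,0,10]]'; python3 -m creep '[[-0.138,0,0,0,0,0,10],[-0.138,0,0,0,0,0,10],[-0.134,0,0,0,0,0,10],[0,0,0,0,-3.7,0.85,10],[0,0,0,0,-3.7,0.85,10],[0,0,0,0,-3.7,0.85,10],[0,0,0,0,-3.7,0.85,10],[0,0,0,0,0,0,10]]';  python3 -m creep '[[0,0,0,2,0,0,10],[0,0,0,0,0,0,10],[0,0,0,0,0,0,10]]'; python3 plan.py 521.5 319.4 -22 16.3; python3 look.py long_foam l11
```

```text
time_s: 27.95
tcp_pos: [0.3878, 0.2436, 0.0531]
eef_rot: [146.2, 89.8, -130.6]
contact_force: [0.9, -0.4, -2.6]
gripper_width: 0.0217
time_s: 28.75
tcp_pos: [0.5241, 0.3202, 0.052]
eef_rot: [148.7, 89.9, -105.0]
contact_force: [-2.6, -0.3, -3.3]
gripper_width: 0.0213
time_s: 29.05
tcp_pos: [0.5202, 0.3178, 0.0331]
eef_rot: [121.9, 89.8, -131.7]
contact_force: [-0.0, 0.4, -2.6]
gripper_width: 0.0214
turn rx total 0.000 rad; then shift cm x 5.51 y -0.19 z 0.13
turn rx total -3.141 rad; then shift cm x 5.51 y 0.19 z -0.13
psi -163.7 xaxis [-0.002 -0.003 -1.   ] j1,j6 [ 49.8 -33.4] tcp [0.5202 0.3178 0.0331] w 0.0214 F [-0.   0.4 -2.6] t 29.05
top 0.86 [163, 212, 209, 246] z [0.0007 0.0067 0.0107] [523.9 291. ] [69.5 84.5]
wrist 0.83 [277, 116, 365, 230] z [0.0006 0.0067 0.008 ] [527.1 293.1] [60.8 87.6]
```

View pics/l11_wrist.png

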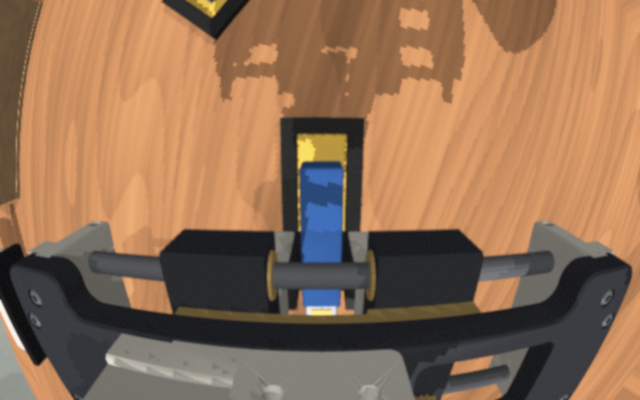

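Held bit (321,235) is parallel to the slot and centred across it, and two views of the slot agree within 2 mm. Lower and release.

```bash
python3 -m creep '[[0,0,0,2,0,0,10],[0,0,0,2,0,0,10],[0,0,0,1,0,0,10],[0,0,0,0.4,0,0,10],[0,0,0,0.1,0,0,10],[0,0,0,0,0,0,10],[0,0,0,0,0,0,10]]';  python3 plan.py 520.8 319 -22.3
```

```text
time_s: 29.95
tcp_pos: [0.5217, 0.3194, -0.0198]
eef_rot: [-62.1, 89.9, 44.2]
contact_force: [-0.5, 0.3, -2.8]
gripper_width: 0.0214
turn rx total -0.000 rad; then shift cm x 0.25 y 0.09 z -0.01
psi -163.7 xaxis [ 0.001  0.001 -1.   ] j1,j6 [ 49.8 -33.4] tcp [ 0.5217  0.3194 -0.0198] w 0.0214 F [-0.5  0.3 -2.8] t 29.95
```

```bash
python3 -m creep '[[0,0,0,0.2,0,0,10],[0,0,0,0,0,0,10],[0,0,0,0,0,0,50],[0,0,0,0,0,0,50],[0,0,0,0,0,0,50],[0,0,0,0,0,0,50]]';  python3 plan.py 520.8 319 -22.3; python3 -m creep '[[0,0,0,-3,0,0,60],[0,0,0,-5,0,0,60],[0,0,0,-5,0,0,60],[0,0,0,0,4,0,60],[0,0,0,0,4,0,60],[0,0,0,0,2,0,60],[0,0,0,0,0,0,60],[0,0,0,0,0,0,60]]'; python3 plan.py 389 244 60
python3 - <<'E'
from h import *
P={}
for c in('top','side','wrist'):
    I=info(c); p,d=r.capture(c); cv2.imwrite(f'pics/f_{c}.png',p); W=world(c,*np.mgrid[:400,:640][::-1],d=d,I=I)
    for q,(x,y) in {'long_bit':(521,319),'short_bit':(642,155),'collar':(644,-127),'nut':(540,-349)}.items():
        for m in r.masks_of(q,c)[:4]:
            k=m['pixels']&(d>0); w=W[k]
            if len(w)<5 or np.hypot(*(np.median(w[:,:2],0)*1000-[x,y]))>40: continue
            t=w[(w[:,2]>.019)&(w[:,2]<.035)]
            A=np.c_[t[:,:2]-t[:,:2].mean(0),np.ones(len(t))]; n=np.linalg.lstsq(A,t[:,2],rcond=None)[0]
            b=cv2.minAreaRect((t[:,:2]*1000).astype(np.float32)); print(c,q,round(m['score'],2),np.round(b[0],1),np.round(b[1],1),'ztop',np.median(t[:,2]).round(4),'tilt',np.hypot(n[0],n[1]).round(3))
    for q in('grease_tin','tape'):
        for m in r.look_for(q,c)[:1]: print(c,q,m['rect'],round(m['score'],2))
a=cv2.imread('pics/f_top.png'); cv2.imwrite('pics/f1.png',cv2.resize(a[80:340,120:500],(800,547),interpolation=cv2.INTER_CUBIC))
b=cv2.imread('pics/f_side.png'); cv2.imwrite('pics/f2.png',cv2.resize(b[140:360,160:470],(800,568),interpolation=cv2.INTER_CUBIC))
E
```

```text
time_s: 30.55
tcp_pos: [0.5213, 0.319, -0.0224]
eef_rot: [-69.1, 90.0, 37.3]
contact_force: [-0.5, -0.4, 0.2]
gripper_width: 0.0428
turn rx total -0.000 rad; then shift cm x -0.01 y 0.05 z 0.01
psi -163.7 xaxis [ 0.  0. -1.] j1,j6 [ 49.8 -33.4] tcp [ 0.5213  0.319  -0.0224] w 0.0428 F [-0.5 -0.4  0.2] t 30.55
time_s: 31.35
tcp_pos: [0.4254, 0.2913, 0.1081]
eef_rot: [-59.0, 89.9, 47.3]
contact_force: [0.5, 0.4, 0.6]
gripper_width: 0.0527
turn rx total -0.000 rad; then shift cm x 4.80 y 4.83 z -3.51
psi -163.6 xaxis [ 0.001  0.001 -1.   ] j1,j6 [ 56.2 -39.9] tcp [0.4254 0.2913 0.1081] w 0.0527 F [0.5 0.4 0.6] t 31.35
top long_bit 0.81 [520.3 320. ] [22.5 96.9] ztop 0.0246 tilt 0.019
top short_bit 0.59 [641.3 156.4] [60.4 21.7] ztop 0.0246 tilt 0.019
top collar 0.82 [ 640.3 -126.3] [48.8 48.9] ztop 0.0246 tilt 0.022
top nut 0.57 [ 539.3 -347.5] [40.1 35.5] ztop 0.0246 tilt 0.016
top grease_tin [249.0, 96.5, 283.3, 135.7] 0.69
top tape [337.9, 95.8, 356.8, 130.2] 0.68
side long_bit 0.82 [520.1 316.5] [24.4 92.7] ztop 0.0224 tilt 0.011
side short_bit 0.56 [641.2 153.4] [62.1 21.9] ztop 0.0222 tilt 0.026
side collar 0.56 [ 642.  -128.9] [49.8 50.6] ztop 0.0221 tilt 0.01
side nut 0.83 [ 539.2 -350.4] [39.7 35.8] ztop 0.0224 tilt 0.011
side grease_tin [324.4, 144.6, 362.0, 176.6] 0.71
side tape [385.9, 172.1, 418.2, 198.6] 0.6
wrist long_bit 0.64 [520.8 319.5] [23.1 95.4] ztop 0.0245 tilt 0.047
wrist short_bit 0.96 [643.9 162.5] [47.9 23.1] ztop 0.0245 tilt 0.107
wrist grease_tin [45.1, 0.0, 85.5, 8.1] 0.77
```

View pics/f2.png

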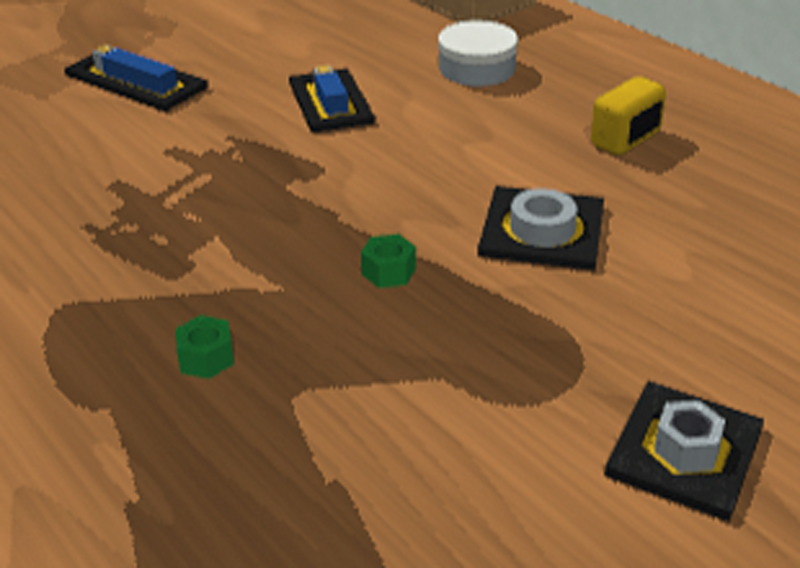

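View pics/f1.png

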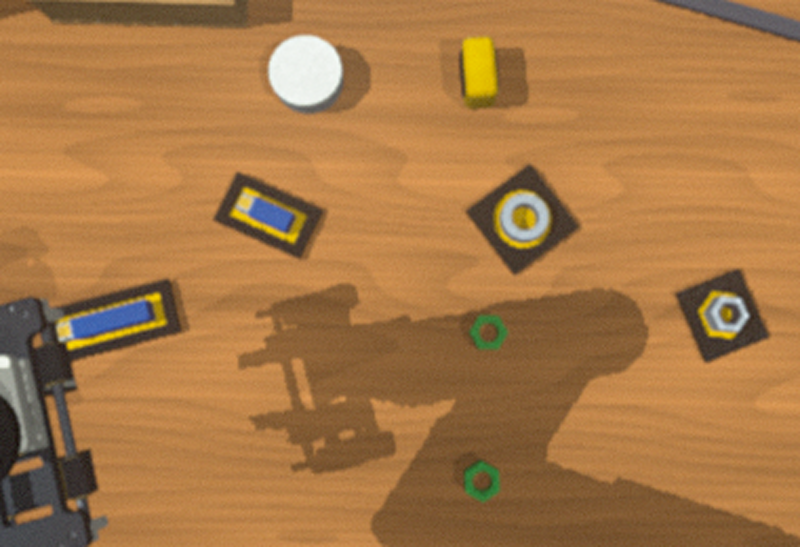

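All four parts sit in their cut-outs with yellow floor visible around each: long bit (110,322), short bit (265,212), collar (523,217), nut (724,315). The tin and tape are at the same pixels as at the start, and the gripper is clear of everything. Handing in.

```bash
python3 -c "
from plant import r
print(r.close_job())"
```

```text
the job is handed in; nothing more can be done
None
```

All four parts are in their matching foam cut-outs and released. I handed the job in at about 32 s of the allowed 122 s; no verdict was reported.

**Missed grasp:** The first grasp of the collar closed on nothing, without moving it. The side and wrist cameras both showed the real fingertips ending 37 to 38 mm short of the reported TCP. I corrected every height for that, and each of the four grasps after it held first time.

**Which nut:** The steel nut between the two green look-alikes was the one moved. The green ones were left alone.

**Last checks:**
- **Position:** The top and side cameras put every part within about 4 mm of its cut-out centre. The wrist camera agrees for the long bit.
- **Height:** Part tops read 24.6 mm from the top camera, against 25 mm expected on the floor of the cut-out.
- **Tilt:** Top and side fits gave 0.03 rad or less for every part.
- **Bystanders:** The tin and tape were at their starting positions to within a couple of pixels in both the top and side cameras.
- **Gripper:** It was raised clear of everything.

**Readings that disagreed:**
- The side camera reads about 2.4 mm low throughout, including before anything was moved.
- The wrist camera's last look at the short bit gave 0.107 rad of tilt and a centre about 8 mm off. It saw the bit only partly (48 of 60 mm), so I relied on the other two cameras.

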